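# Set the stop of a sleeve-length gauge

## Task

Set the gauge for the next batch of sleeves: push the sliding stop along its rail, by its paddle, until it drops into the notch at the notch block, without running it on past the notch. Then push the block's lock bolt fully home so that it holds the stop there, and draw back. Only push: do not grip the paddle or the bolt's bar, and leave the other things on the bench where they are.

Things in the scene. Friction and masses are not known exactly. Their poses are not given: they have to be found in the camera images.
- gauge: sleeve-length gauge screwed to the bench: steel base plate 135 x 440 x 6 mm with an aluminium rail 40 mm wide (x), 400 mm long (y), top 22 mm above the bench; 76 mm high grey cutter head at its +y end, 36 mm high end piece at -y. Origin: on the bench under the middle of the rail; y along the rail to the cutter head, x away from the robot, z up
- stop (a joint): the sliding stop's travel, 0 to 0.27 m, growing to the cutter head (+y). It slides at about 1.2 N plus 15 N per m/s. Its sprung ball meets the notch block: 11 to 16 mm before the notch the push rises to some 5 to 11 N, then fades, and about 5 mm before it the stop jumps ahead into the notch by itself and centres there; pushed on, it takes a like force to leave at the far side
- stop_mid (a point): middle of the top of the stop's aluminium saddle (56 mm in x, 60 mm in y), over the rail's centre line, 51 mm above the bench; axes as the gauge. Two prongs 22 mm high stand on the saddle's near (-x) edge
- stop_paddle (a point): centre of the trailing face (facing -y) of the stop's black paddle, the face to push, 70 mm above the bench, 30 mm behind point stop_mid and 20 mm farther in x. The paddle is 90 mm wide (x), 10 mm thick (y), from 24 to 90 mm above the bench; the room behind it, over the rail, is clear
- notch_mid (a point): the point where point stop_mid lies when the stop sits in the notch; axes as the gauge. It goes with the notch block: grey, upright, 40 (x) x 36 (y) mm, 72 mm high, clamped anywhere along the near (-x) side of the rail. The block's centre lies 60 mm towards -x from this point, at the same y
- bolt (a joint): the lock bolt's travel, 0 (drawn back) to 0.018 m (fully home), growing towards the rail (+x). An 8 mm steel rod through the notch block, 62 mm above the bench; its nose goes between the stop's two prongs (12 mm gap) only when the stop sits in the notch. About 2 N moves it; it stays where it is left
- bolt_bar (a point): centre of the outer face (facing -x, to the robot) of the bolt's black push bar, the face to push, 65 mm above the bench; it moves with the bolt. The bar is 92 mm long (y), 10 mm thick (x) and from 45 to 85 mm above the bench; the bench before it is clear; axes as the gauge
- tin: bystander: steel tip-cleaner tin filled with copper turnings, 66 mm across, 35 mm high; origin at the centre of its underside
- sleeve_a: bystander: short black tube standing on end, 16 mm across, 22 mm high; origin at the centre of its underside
- sleeve_b: bystander: another such tube, the same size
- driver: bystander: screwdriver with green handle lying beyond the rail, roughly parallel to it; its handle to its own -x
- tape: bystander: roll of paper tape lying flat, 90 mm across, 20 mm high; origin at the centre of its underside
- bin: bystander: open red parts bin, 110 x 140 x 60 mm; origin at the centre of its underside
- brush: bystander: small yellow-handled brush lying flat

How it is judged:
On the way, in this order (a step that is already met when the one before it is completed fails the run):
1. the stop sits in the notch, the bolt still drawn back (y of stop_mid in the frame of notch_mid between -0.0025 and 0.0025 m and velocity of joint stop between -0.01 and 0.01 m/s and value of joint bolt below 0.008 m), for 0.2 s.
2. the bolt is pushed home with the stop in the notch (y of stop_mid in the frame of notch_mid between -0.0025 and 0.0025 m and velocity of joint stop between -0.01 and 0.01 m/s and value of joint bolt above 0.0155 m), for 0.2 s.
At the end, for the whole second after the job is handed in: the stop rests within 2.5 mm of the notch centre, the bolt is within 2.5 mm of fully home, and all is at rest with the robot clear (all of step 2); the robot touches nothing.
It fails at once if the stop is run more than 12 mm past the notch (y of stop_mid in the frame of notch_mid above 0.012 m).
It fails at once if the stop's paddle is gripped (touched on both faces at once) (contact force between the fingers and stop_c2 above 1 N and contact force between the fingers and stop_c3 above 1 N).
It fails at once if the bolt's bar is gripped (touched on both faces at once) (contact force between the fingers and bolt_c1 above 1 N and contact force between the fingers and bolt_c2 above 1 N).
It fails at once if a bystander is moved by more than 20 mm or lifted (distance of any of tin, sleeve_a, sleeve_b, driver, tape, bin, brush from where it was at the start of the episode above 0.02 m).
It also fails if it takes over 58 s, if anything falls off the work surface, if the arm or the gripper's body presses on something with over 40 N, if the wrist force passes 120 N, or if a joint passes its speed limit or range.

## Robot

A 6-joint arm with a two-finger parallel gripper is mounted at the origin on the work surface. World frame = base frame: x ahead of the robot, y to its left, z up, the work surface at z = 0. Lengths are in m, angles in rad, forces in N, time in s.
With the tool pointing down it reaches from about 0.35 to 0.975 m from the base axis. Payload 4.9 kg.
Tool frame: the origin (TCP) lies on the centre line of the jaws, within the pads' length; the fingertips stand 14 mm ahead of it and the grasp point (between the pads) lies 5 mm behind it; z points along the fingers, y is the line along which they close (so a half turn about z gives the same grasp; the last joint's range is limited). The gripper opens to 85 mm and grips with 20 to 120 N. Pads are 22 mm wide; open, the fingers measure 114 mm over their backs; the gripper's body (76 mm by 85 mm) begins 54 mm behind the grasp point. The pads swing forward as they close: fully open they stand 13 mm farther back than shut.
Start: joints at [1.131, 0.053, 1.613, -0, 1.476, -0.119], TCP at [0.197, 0.593, 0.223] pointing down, gripper open.
Joint ranges: [-3.01, 3.01], [-1.01, 2.22], [0.06, 2.58], [-1.02, 4.17], [0.09, 2.62], [-3.14, 3.14]. Speed limits (rad/s): [2.57, 2.57, 3.14, 3.14, 3.14, 3.14].

## Interface

Orientations are given as a unit quaternion [w, x, y, z].
In Python, from plant import * gives the robot as it stands.
- The arm moves only by the tool send_rows, never from a script. Its argument "steps" is a list of rows, each an object with "translation": the shift along the tool's x, y, z in cm, a list of three; "delta_rot": the turn, a rotation vector about the tool's x, y, z in rad, a list of three; "jaw": the finger opening in cm, from 0 to 8.54. In form: [{"translation": [dx, dy, dz], "delta_rot": [rx, ry, rz], "jaw": jaw}, ...]. A call has exactly 8 rows; each row is the pose to reach, as a shift and turn from the pose commanded when the call began, along the tool's axes at that moment; what a row does not reach only later rows make up. A row lasts 1/10 s, in which the tool goes at most 50 mm and 8.59 degrees, less where a joint would pass 70% of its speed; a pose out of reach is approached as far as the arm can. A call with a gripper value outside its range is refused whole. The fingers move at their own pace and stop on an object; the grip force is fixed at half the most. Time passes only in rows, so rows that repeat a pose let the fingers close, or fill a call up. It gives the time, the measured TCP pose, the force, the opening and the grip force at its end, in the units of the state.
- state(): the state, without advancing time (a new reading comes with each control period).
- grab_frame(name): name is "scene" or "top" or "wrist"; returns a dict with "pixels" (480x640x3 uint8, blue, green, red), "range_z" (480x640 float32, m along the optical axis (not along the pixel's ray), 0 where there is no reading), "fx", "fy", "cx", "cy" (pixels), "dist" ([k1, k2, p1, p2, k3] as OpenCV has them; the pictures are not rectified), "rvec" (rotation vector, rad) and "tvec" (3), from world to camera coordinates, as OpenCV has them. Camera axes: x right, y down, z forward; pixel columns grow to the right and rows downward; lengths in m; the calibration is good to about 2 mm. A picture is of the moment at which its call begins.
- job_done(): hands the job in; it is judged then, once.
The state is a dict: "time": time; "joint_pos": joint angles; "joint_vel": joint speeds; "joint_efforts": joint torques, N m; "tool_pos": TCP position; "tool_rot": TCP orientation; "contact_force": force on the tool from outside, world axes, zero at the start; "ft_torque": the same for the moment, N m; "gripper_width": opening from 0.0 (shut) to 1.0 (fully open); "grasp_force": force on a finger pad.
Only numpy, scipy, OpenCV 4.12 (cv2) and the standard library are available. Lean on these libraries where they do the work, as an engineer would, in place of code of your own. Each camera call takes 0.05 s, during which the arm holds its last target. There are 200 camera calls.

## Working session

There is one attempt and no reset: what is moved stays moved. The work goes in short steps, Python scripts to look and compute and a tool call to move; the robot and the scene stay as the last step left them, time stands still between calls to the robot, and variables do not carry over. Pictures are saved under pics/ and viewed, at most 10 in all, crops included, and the job is handed in when it is done.

Besides the shell and the picture viewer there is one more tool, called after "Emit:" in YAML: its name, and indented under it one key for each argument. send_rows: Moves the arm, as the interface text tells. Its arguments: {"type":"object","properties":{"steps":{"type":"array","items":{"type":"object","properties":{"translation":{"type":"array","items":{"type":"number"}},"delta_rot":{"type":"array","items":{"type":"number"}},"jaw":{"type":"number"}}}}},"required":["steps"]}

```bash
mkdir -p pics; cat > h.py <<'E'
from plant import *
import numpy as np, cv2
def grab(name,fn=None):
    f=grab_frame(name)
    if fn: cv2.imwrite('pics/'+fn,f['pixels'])
    K=np.array([[f['fx'],0,f['cx']],[0,f['fy'],f['cy']],[0,0,1.]]);D=np.array(f['dist'],float)
    R=cv2.Rodrigues(np.array(f['rvec'],float))[0];t=np.array(f['tvec'],float).reshape(3)
    return f,K,D,R,t
def cloud(f,K,D,R,t):
    h,w=f['range_z'].shape
    u,v=np.meshgrid(np.arange(w),np.arange(h))
    n=cv2.undistortPoints(np.stack([u,v],-1).reshape(-1,1,2).astype(np.float64),K,D).reshape(h,w,2)
    z=f['range_z'].astype(float)
    P=np.dstack([n[...,0]*z,n[...,1]*z,z])
    W=(P-t)@R
    W[z<=0]=np.nan
    return W
E
python3 - <<'E'
from h import *
for n in('scene','top'):
    a=grab(n,n+'1.png'); np.savez(n+'1.npz',W=cloud(*a),px=a[0]['pixels'])
    print(n,-a[3].T@a[4])
print(state())
E
```

```text
scene [ 1.3340998  -0.1882027   0.58420205]
top [ 0.38629427 -0.08466363  0.92970189]
{'time': 0.1, 'joint_pos': array([ 1.13101737e+00,  5.32983472e-02,  1.61414217e+00, -1.80189876e-05,
        1.47600658e+00, -1.18975412e-01]), 'joint_vel': array([ 0.00044807, -0.00129565, -0.00206014,  0.00071793, -0.0027193 ,
        0.0013646 ]), 'joint_efforts': array([ 6.01019456e-04, -3.94909286e+01, -3.71361208e+01, -1.77637003e-04,
        3.92885602e-03,  6.14706119e-05]), 'tool_pos': array([0.1968245 , 0.59259404, 0.22228999]), 'tool_rot': array([-2.47067944e-04,  1.59713915e-01,  9.87162907e-01, -8.93745920e-04]), 'contact_force': array([ 0.99176418, -0.06855657,  0.52769624]), 'ft_torque': array([-0.06620243,  0.00811016, -0.00730762]), 'grasp_force': 0.0, 'gripper_width': 0.9991117783760077}
```

View pics/top1.png

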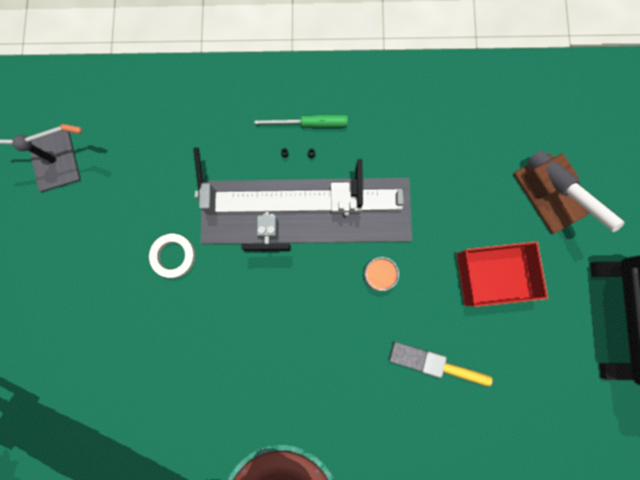

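View pics/scene1.png

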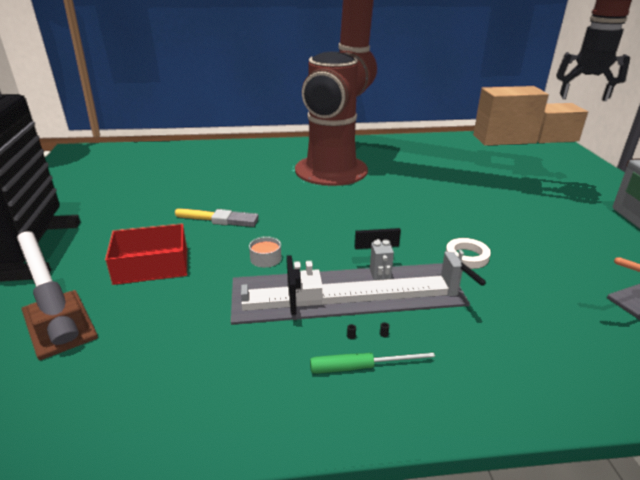

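The top view shows the cutter head at (205,195) on the left (+y), the saddle at (343,197), the paddle at (359,183) and the notch block at (267,225). The push bar is at (267,247) and the tin at (382,273). The scene view agrees with this.

```bash
cat > m.py <<'E'
from h import *
d=np.load('top1.npz');W=d['W'];px=d['px'].astype(int)
def blob(n,x0,x1,y0,y1,zl,zh,dark=None):
    s=W[y0:y1,x0:x1].reshape(-1,3);p=px[y0:y1,x0:x1].reshape(-1,3)
    m=(s[:,2]>zl)&(s[:,2]<zh)
    if dark is True:m&=p.max(1)<70
    if dark is False:m&=p.max(1)>120
    s=s[m]
    if len(s)<4: print(n,len(s));return
    r=cv2.minAreaRect((s[:,:2]*1000).astype(np.float32))
    print(n,len(s),'med',np.median(s,0).round(4),'lo',np.percentile(s,2,0).round(4),'hi',np.percentile(s,98,0).round(4),'rect',np.round(r[0],1),np.round(r[1],1),round(r[2],2))
blob('rail',212,395,188,215,.017,.027,False)
blob('saddle',325,357,180,215,.045,.056,False)
blob('paddle',350,370,155,212,.075,.1)
blob('block',252,285,205,245,.064,.080)
blob('bar',235,300,236,256,.075,.095)
blob('head',190,220,178,215,.068,.084)
blob('base',200,415,175,245,.003,.010)
blob('tin',360,405,250,300,.025,.045)
# rail edge line
m=(W[...,2]>.017)&(W[...,2]<.027)&(px.min(2)>130); m[:, :210]=0;m[:,410:]=0;m[:180]=0;m[220:]=0
c=[(W[:,k,0][m[:,k]].min(),W[:,k,0][m[:,k]].max(),W[:,k,1][m[:,k]].mean()) for k in range(218,325) if m[:,k].sum()>5]
c=np.array(c); print('rail x=',np.polyfit(c[:,2],(c[:,0]+c[:,1])/2,1),np.mean(c[:,1]-c[:,0]))
E
python3 m.py
```

```text
rail 2818 med [ 0.6031 -0.0141  0.0217] lo [ 0.5834 -0.2262  0.0181] hi [0.6229 0.133  0.0252] rect [603.7 -46.4] [ 41.6 371.4] 0.48
saddle 486 med [ 0.6049 -0.1212  0.0507] lo [ 0.5767 -0.1506  0.047 ] hi [ 0.6311 -0.1029  0.0538] rect [ 604.2 -126.9] [48.2 56.5] 89.86
paddle 318 med [ 0.6202 -0.1557  0.0889] lo [ 0.5799 -0.1616  0.0752] hi [ 0.6674 -0.1415  0.0925] rect [ 624.9 -150.8] [91.  22.2] 1.52
block 413 med [0.5418 0.0262 0.0718] lo [0.5154 0.0088 0.0655] hi [0.5646 0.044  0.0788] rect [539.4  26.5] [59.8 35.8] 0.65
bar 282 med [0.4994 0.0241 0.0847] lo [ 0.4952 -0.0186  0.0812] hi [0.505  0.07   0.0877] rect [500.   26.2] [10.6 92.2] 0.22
head 333 med [0.6055 0.1496 0.0756] lo [0.5778 0.1385 0.0692] hi [0.6342 0.1623 0.08  ] rect [606.7 150.4] [60.5 25.2] 2.56
base 7659 med [ 0.5629 -0.0616  0.0058] lo [ 0.5198 -0.2626  0.0032] hi [0.6519 0.1621 0.009 ] rect [588.3 -49.4] [451.3 148.5] 89.43
tin 309 med [ 0.4516 -0.2009  0.027 ] lo [ 0.4193 -0.2333  0.0251] hi [ 0.4815 -0.1699  0.0371] rect [ 451.  -201.4] [63.9 65.1] 42.74
rail x= [-0.00914599  0.60306289] 0.03856939823077043
```

```bash
cat >> h.py <<'E'
from scipy.spatial.transform import Rotation as Ro
def to(p,yang=0.009):
    "shift (cm) and turn to world p, tool down, tool y at angle yang from world x"
    s=state();q=s['tool_rot'];r=Ro.from_quat([q[1],q[2],q[3],q[0]])
    y=np.array([np.cos(yang),np.sin(yang),0]);z=np.array([0,0,-1.])
    T=Ro.from_matrix(np.stack([np.cross(y,z),y,z],1))
    print('t',s['time'],'tool',s['tool_pos'].round(4),'F',s['contact_force'].round(1))
    print('shift cm',(r.inv().apply(np.array(p)-s['tool_pos'])*100).round(2),'turn',(r.inv()*T).as_rotvec().round(4))
E
python3 -c "
from h import *
to([.615,-.2,.2])"
```

```text
t 0.1 tool [0.1968 0.5926 0.2223] F [ 1.  -0.1  0.5]
shift cm [-64.68 -62.03   2.33] turn [-1.700e-03  1.000e-03  1.241e+00]
```

Emit:
send_rows:
  steps:
    - {"translation":[-3.5,-3.35,0],"delta_rot":[0,0,0.14],"jaw":0}
    - {"translation":[-7,-6.7,0],"delta_rot":[0,0,0.28],"jaw":0}
    - {"translation":[-10.5,-10.05,0],"delta_rot":[0,0,0.42],"jaw":0}
    - {"translation":[-14,-13.4,0],"delta_rot":[0,0,0.56],"jaw":0}
    - {"translation":[-17.5,-16.75,0],"delta_rot":[0,0,0.7],"jaw":0}
    - {"translation":[-21,-20.1,0],"delta_rot":[0,0,0.84],"jaw":0}
    - {"translation":[-24.5,-23.45,0],"delta_rot":[0,0,0.98],"jaw":0}
    - {"translation":[-28,-26.8,0],"delta_rot":[0,0,1.1],"jaw":0}

```text
time: 0.9
tool_pos: [0.3785, 0.2486, 0.2231]
tool_rot: [-0.0, 0.654, 0.757, -0.0]
contact_force: [0.6, 0.5, 0.1]
gripper_width: -0.001
grasp_force: 0.0
```

```bash
python3 -c "
from h import *
to([.615,-.2,.2])"
```

```text
t 0.9 tool [0.3785 0.2486 0.2231] F [0.6 0.5 0.1]
shift cm [-47.81  16.91   2.3 ] turn [-0.     -0.      0.1362]
```

Emit:
send_rows:
  steps:
    - {"translation":[-4.5,1.6,0],"delta_rot":[0,0,0.05],"jaw":0}
    - {"translation":[-9,3.2,0],"delta_rot":[0,0,0.1],"jaw":0}
    - {"translation":[-13.5,4.8,0],"delta_rot":[0,0,0.136],"jaw":0}
    - {"translation":[-18,6.4,0],"delta_rot":[0,0,0.136],"jaw":0}
    - {"translation":[-22.5,8,0],"delta_rot":[0,0,0.136],"jaw":0}
    - {"translation":[-27,9.6,0],"delta_rot":[0,0,0.136],"jaw":0}
    - {"translation":[-31.5,11.2,0],"delta_rot":[0,0,0.136],"jaw":0}
    - {"translation":[-36,12.8,0],"delta_rot":[0,0,0.136],"jaw":0}

```text
time: 1.7
tool_pos: [0.559, -0.0883, 0.2229]
tool_rot: [-0.0, 0.702, 0.712, -0.0]
contact_force: [-0.3, 0.4, 0.5]
gripper_width: 0.004
grasp_force: 0.0
```

```bash
python3 -c "
from h import *
to([.615,-.2,.2])"
```

```text
t 1.7 tool [ 0.559  -0.0883  0.2229] F [-0.3  0.4  0.5]
shift cm [-11.25   5.45   2.28] turn [-0.0006 -0.0004  0.0045]
```

Emit:
send_rows:
  steps:
    - {"translation":[-4,2,0],"delta_rot":[0,0,0],"jaw":0}
    - {"translation":[-8,4,0],"delta_rot":[0,0,0],"jaw":0}
    - {"translation":[-11.2,5.4,0],"delta_rot":[0,0,0],"jaw":0}
    - {"translation":[-11.2,5.4,2],"delta_rot":[0,0,0],"jaw":0}
    - {"translation":[-11.2,5.4,5],"delta_rot":[0,0,0],"jaw":0}
    - {"translation":[-11.2,5.4,8],"delta_rot":[0,0,0],"jaw":0}
    - {"translation":[-11.2,5.4,8],"delta_rot":[0,0,0],"jaw":0}
    - {"translation":[-11.2,5.4,8],"delta_rot":[0,0,0],"jaw":0}

```text
time: 2.5
tool_pos: [0.6137, -0.1973, 0.1428]
tool_rot: [-0.001, 0.702, 0.712, -0.0]
contact_force: [0.2, -0.1, 1.1]
gripper_width: -0.005
grasp_force: 0.0
```

```bash
python3 -c "
from h import *
to([.615,-.195,.076])
a=grab('wrist','w1.png');np.savez('w1.npz',W=cloud(*a),px=a[0]['pixels']);
"
```

```text
t 2.5 tool [ 0.6137 -0.1973  0.1428] F [ 0.2 -0.1  1.1]
shift cm [0.22 0.14 6.68] turn [-0.0017 -0.0008  0.0051]
```

View pics/w1.png

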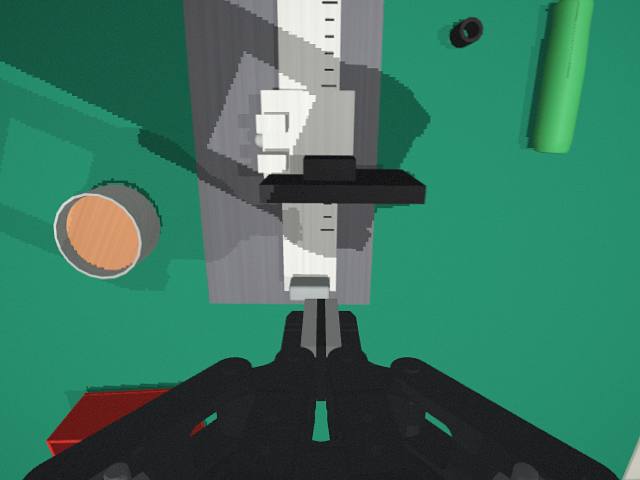

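The wrist view shows the closed fingers behind the paddle, whose trailing face is at about row 195, columns 262–425. The room between them is clear, so I will lower and start pushing.

Emit:
send_rows:
  steps:
    - {"translation":[0.2,0.1,2.5],"delta_rot":[0,0,0.005],"jaw":0}
    - {"translation":[0.2,0.1,5],"delta_rot":[0,0,0.005],"jaw":0}
    - {"translation":[0.2,0.1,6.7],"delta_rot":[0,0,0.005],"jaw":0}
    - {"translation":[0.7,0.1,6.7],"delta_rot":[0,0,0.005],"jaw":0}
    - {"translation":[1.2,0.1,6.7],"delta_rot":[0,0,0.005],"jaw":0}
    - {"translation":[1.7,0.1,6.7],"delta_rot":[0,0,0.005],"jaw":0}
    - {"translation":[2.2,0.1,6.7],"delta_rot":[0,0,0.005],"jaw":0}
    - {"translation":[2.7,0.1,6.7],"delta_rot":[0,0,0.005],"jaw":0}

```text
time: 3.35
tool_pos: [0.6157, -0.1705, 0.0778]
tool_rot: [0.001, 0.704, 0.71, 0.0]
contact_force: [0.6, -1.4, 0.8]
gripper_width: 0.002
grasp_force: 0.9
```

Emit:
send_rows:
  steps:
    - {"translation":[0.6,0,0],"delta_rot":[0,0,0],"jaw":0}
    - {"translation":[1.2,0,0],"delta_rot":[0,0,0],"jaw":0}
    - {"translation":[1.8,0,0],"delta_rot":[0,0,0],"jaw":0}
    - {"translation":[2.4,0,0],"delta_rot":[0,0,0],"jaw":0}
    - {"translation":[3,0,0],"delta_rot":[0,0,0],"jaw":0}
    - {"translation":[3.6,0,0],"delta_rot":[0,0,0],"jaw":0}
    - {"translation":[4.2,0,0],"delta_rot":[0,0,0],"jaw":0}
    - {"translation":[4.8,0,0],"delta_rot":[0,0,0],"jaw":0}

```text
time: 4.15
tool_pos: [0.6144, -0.122, 0.0764]
tool_rot: [0.0, 0.704, 0.71, -0.0]
contact_force: [1.0, -2.0, 1.8]
gripper_width: 0.001
grasp_force: 1.0
```

Emit:
send_rows:
  steps:
    - {"translation":[0.6,0,0],"delta_rot":[0,0,0],"jaw":0}
    - {"translation":[1.2,0,0],"delta_rot":[0,0,0],"jaw":0}
    - {"translation":[1.8,0,0],"delta_rot":[0,0,0],"jaw":0}
    - {"translation":[2.4,0,0],"delta_rot":[0,0,0],"jaw":0}
    - {"translation":[3,0,0],"delta_rot":[0,0,0],"jaw":0}
    - {"translation":[3.6,0,0],"delta_rot":[0,0,0],"jaw":0}
    - {"translation":[4.2,0,0],"delta_rot":[0,0,0],"jaw":0}
    - {"translation":[4.8,0,0],"delta_rot":[0,0,0],"jaw":0}

```text
time: 4.95
tool_pos: [0.614, -0.0741, 0.0764]
tool_rot: [0.0, 0.704, 0.71, 0.0]
contact_force: [1.7, -2.2, 0.5]
gripper_width: -0.005
grasp_force: 1.0
```

Emit:
send_rows:
  steps:
    - {"translation":[0.5,0,0],"delta_rot":[0,0,0],"jaw":0}
    - {"translation":[1,0,0],"delta_rot":[0,0,0],"jaw":0}
    - {"translation":[1.5,0,0],"delta_rot":[0,0,0],"jaw":0}
    - {"translation":[2,0,0],"delta_rot":[0,0,0],"jaw":0}
    - {"translation":[2.4,0,0],"delta_rot":[0,0,0],"jaw":0}
    - {"translation":[2.6,0,0],"delta_rot":[0,0,0],"jaw":0}
    - {"translation":[2.6,0,0],"delta_rot":[0,0,0],"jaw":0}
    - {"translation":[2.6,0,0],"delta_rot":[0,0,0],"jaw":0}

```text
time: 5.75
tool_pos: [0.6132, -0.0482, 0.0759]
tool_rot: [-0.001, 0.704, 0.71, -0.0]
contact_force: [-0.0, 0.8, -0.7]
gripper_width: 0.002
grasp_force: 0.0
```

```bash
python3 - <<'E'
from h import *
to([.614,-.0153,.076])
for n in('wrist','scene'):
    a=grab(n); W=cloud(*a); px=a[0]['pixels'];np.savez(n+'2.npz',W=W,px=px)
    cv2.imwrite(f'pics/{n}2.png',px if n=='wrist' else cv2.resize(px[210:330,210:500],None,fx=2.7,fy=2.7,interpolation=cv2.INTER_CUBIC))
E
```

```text
t 5.75 tool [ 0.6132 -0.0482  0.0759] F [-0.   0.8 -0.7]
shift cm [ 3.29  0.11 -0.01] turn [-0.0014 -0.0008  0.    ]
```

View pics/wrist2.png

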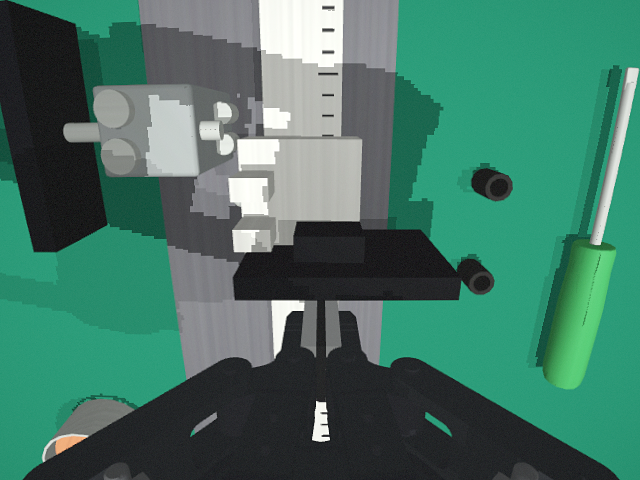

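View pics/scene2.png

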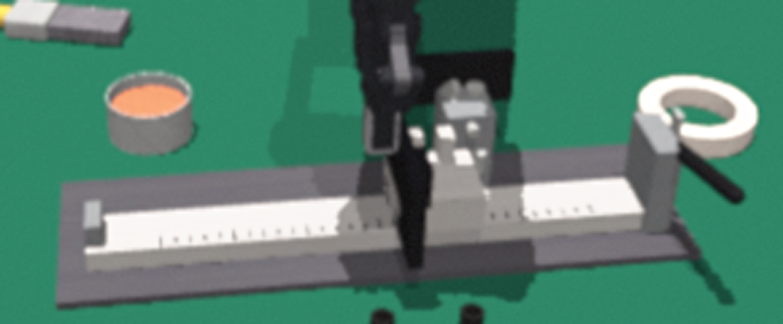

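The wrist view shows the stop still short of the block: the prong gap is near row 215 and the bolt nose at (210,131). The sleeves at (492,185) and (480,281) stand clear below the paddle's lower edge. Next I'll measure the remaining distance from this view.

```bash
python3 - <<'E'
from h import *
d=np.load('wrist2.npz');W=d['W'];px=d['px'].astype(int)
def q(n,m):
    s=W[m]
    r=cv2.minAreaRect((s[:,:2]*1000).astype(np.float32))
    print(n,len(s),'1%',np.percentile(s,1,0).round(4),'99%',np.percentile(s,99,0).round(4),'rect',np.round(r[0],1),np.round(r[1],1),round(r[2],2))
X,Y,Z=W[...,0],W[...,1],W[...,2]
u,v=np.meshgrid(np.arange(640),np.arange(480))
br=px.max(2)>90
q('saddle',br&(Z>.046)&(Z<.056)&(X>.57)&(X<.64)&(v>130)&(v<270)&(u>225)&(u<365))
q('prongs',br&(Z>.069)&(Z<.078)&(u>220)&(u<300)&(v>130)&(v<270))
q('block',(Z>.068)&(Z<.0745)&(u>90)&(u<200)&(v>80)&(v<182))
q('bar',(Z>.08)&(Z<.09)&(u<110)&(v<255))
q('paddle',(Z>.085)&(Z<.094)&(u>232)&(u<465)&(v>225)&(v<302))
m=(Z>.058)&(Z<.073)&(u>62)&(u<96)&(v>115)&(v<150);q('rod',m)
E
```

```text
saddle 9464 1% [ 0.5773 -0.024   0.0488] 99% [0.6319 0.0236 0.0535] rect [604.4  -3.3] [56.4 54.5] 0.93
prongs 1881 1% [ 0.5766 -0.0222  0.0693] 99% [0.5925 0.0095 0.0729] rect [584.4  -6.4] [16.5 32.3] 0.16
block 6890 1% [0.5257 0.0099 0.069 ] 99% [0.5643 0.0451 0.0736] rect [544.5  27.5] [40.5 35.9] 0.17
bar 7350 1% [ 0.4964 -0.018   0.0802] 99% [0.5072 0.0719 0.086 ] rect [501.7  27. ] [92.7 12.8] 89.88
paddle 6297 1% [ 0.5805 -0.0366  0.0853] 99% [ 0.6688 -0.0258  0.0908] rect [624.8 -31.3] [90.6 11.9] 0.84
rod 807 1% [0.5054 0.0203 0.0585] 99% [0.5201 0.0336 0.0671] rect [512.9  26.8] [14.  15.5] 88.37
```

Emit:
send_rows:
  steps:
    - {"translation":[0.3,0,0],"delta_rot":[0,0,0],"jaw":0}
    - {"translation":[0.6,0,0],"delta_rot":[0,0,0],"jaw":0}
    - {"translation":[0.9,0,0],"delta_rot":[0,0,0],"jaw":0}
    - {"translation":[1.2,0,0],"delta_rot":[0,0,0],"jaw":0}
    - {"translation":[1.5,0,0],"delta_rot":[0,0,0],"jaw":0}
    - {"translation":[1.7,0,0],"delta_rot":[0,0,0],"jaw":0}
    - {"translation":[1.8,0,0],"delta_rot":[0,0,0],"jaw":0}
    - {"translation":[1.9,0,0],"delta_rot":[0,0,0],"jaw":0}

```text
time: 6.65
tool_pos: [0.6136, -0.0294, 0.0765]
tool_rot: [0.0, 0.704, 0.71, 0.0]
contact_force: [-0.2, -0.3, -0.7]
gripper_width: -0.002
grasp_force: 0.7
```

Emit:
send_rows:
  steps:
    - {"translation":[0.05,0,0],"delta_rot":[0,0,0],"jaw":0}
    - {"translation":[0.1,0,0],"delta_rot":[0,0,0],"jaw":0}
    - {"translation":[0.15,0,0],"delta_rot":[0,0,0],"jaw":0}
    - {"translation":[0.2,0,0],"delta_rot":[0,0,0],"jaw":0}
    - {"translation":[0.25,0,0],"delta_rot":[0,0,0],"jaw":0}
    - {"translation":[0.3,0,0],"delta_rot":[0,0,0],"jaw":0}
    - {"translation":[0.35,0,0],"delta_rot":[0,0,0],"jaw":0}
    - {"translation":[0.4,0,0],"delta_rot":[0,0,0],"jaw":0}

```text
time: 7.45
tool_pos: [0.6136, -0.0272, 0.0765]
tool_rot: [0.001, 0.704, 0.71, -0.001]
contact_force: [-0.7, -8.4, -1.9]
gripper_width: -0.001
grasp_force: 4.1
```

The force is rising as the ball meets the block. I'll continue in small steps.

Emit:
send_rows:
  steps:
    - {"translation":[0.05,0,0],"delta_rot":[0,0,0],"jaw":0}
    - {"translation":[0.1,0,0],"delta_rot":[0,0,0],"jaw":0}
    - {"translation":[0.15,0,0],"delta_rot":[0,0,0],"jaw":0}
    - {"translation":[0.2,0,0],"delta_rot":[0,0,0],"jaw":0}
    - {"translation":[0.25,0,0],"delta_rot":[0,0,0],"jaw":0}
    - {"translation":[0.25,0,0],"delta_rot":[0,0,0],"jaw":0}
    - {"translation":[0.25,0,0],"delta_rot":[0,0,0],"jaw":0}
    - {"translation":[0.25,0,0],"delta_rot":[0,0,0],"jaw":0}

```text
time: 8.25
tool_pos: [0.6137, -0.0254, 0.0766]
tool_rot: [0.002, 0.704, 0.71, -0.001]
contact_force: [-0.7, -9.3, -1.0]
gripper_width: -0.003
grasp_force: 4.6
```

Emit:
send_rows:
  steps:
    - {"translation":[0.05,0,0],"delta_rot":[0,0,0],"jaw":0}
    - {"translation":[0.1,0,0],"delta_rot":[0,0,0],"jaw":0}
    - {"translation":[0.15,0,0],"delta_rot":[0,0,0],"jaw":0}
    - {"translation":[0.2,0,0],"delta_rot":[0,0,0],"jaw":0}
    - {"translation":[0.2,0,0],"delta_rot":[0,0,0],"jaw":0}
    - {"translation":[0.2,0,0],"delta_rot":[0,0,0],"jaw":0}
    - {"translation":[0.2,0,0],"delta_rot":[0,0,0],"jaw":0}
    - {"translation":[0.2,0,0],"delta_rot":[0,0,0],"jaw":0}

```text
time: 9.05
tool_pos: [0.6136, -0.0211, 0.0765]
tool_rot: [0.0, 0.704, 0.71, 0.0]
contact_force: [-0.0, -4.6, -1.3]
gripper_width: 0.001
grasp_force: 2.1
```

Emit:
send_rows:
  steps:
    - {"translation":[0.05,0,0],"delta_rot":[0,0,0],"jaw":0}
    - {"translation":[0.1,0,0],"delta_rot":[0,0,0],"jaw":0}
    - {"translation":[0.1,0,0],"delta_rot":[0,0,0],"jaw":0}
    - {"translation":[0.1,0,0],"delta_rot":[0,0,0],"jaw":0}
    - {"translation":[0.1,0,0],"delta_rot":[0,0,0],"jaw":0}
    - {"translation":[0.1,0,0],"delta_rot":[0,0,0],"jaw":0}
    - {"translation":[0.1,0,0],"delta_rot":[0,0,0],"jaw":0}
    - {"translation":[0.1,0,0],"delta_rot":[0,0,0],"jaw":0}

```text
time: 9.85
tool_pos: [0.6135, -0.02, 0.0764]
tool_rot: [-0.0, 0.704, 0.71, 0.0]
contact_force: [-0.5, -0.5, -0.4]
gripper_width: -0.0
grasp_force: 0.0
```

```bash
cat > v.py <<'E'
from h import *
to([.614,-.05,.076])
a=grab('wrist'); W=cloud(*a); px=a[0]['pixels'].astype(int)
X,Y,Z=W[...,0],W[...,1],W[...,2]; v,u=np.mgrid[:480,:640]; br=px.max(2)>90
def q(n,m):
    s=W[m]; print(n,len(s),'1%',np.percentile(s,1,0).round(4),'99%',np.percentile(s,99,0).round(4),'midy',(np.percentile(s[:,1],[1,99]).mean()).round(4))
q('prongs',br&(Z>.068)&(Z<.078)&(X>.573)&(X<.597)&(v<300))
q('saddle',br&(Z>.046)&(Z<.056)&(X>.597)&(X<.635)&(v<300))
q('block',(Z>.068)&(Z<.0745)&(X>.522)&(X<.566)&(v<300)&br)
q('paddle',(Z>.085)&(Z<.094)&(X>.57)&(X<.68)&(v<310)&~br)
q('bar',(Z>.08)&(Z<.09)&(X<.52)&(X>.47)&~br)
E
python3 v.py
```

```text
t 9.85 tool [ 0.6135 -0.02    0.0764] F [-0.5 -0.5 -0.4]
shift cm [-3.    0.02  0.04] turn [ 0.     -0.0002  0.    ]
prongs 1910 1% [0.5763 0.0066 0.0684] 99% [0.5923 0.0383 0.0729] midy 0.0225
saddle 6482 1% [0.5973 0.0071 0.049 ] 99% [0.6318 0.0526 0.052 ] midy 0.0298
block 5915 1% [0.5257 0.0104 0.0689] 99% [0.5644 0.0455 0.0737] midy 0.0279
paddle 6154 1% [ 0.5805 -0.0081  0.0852] 99% [0.6685 0.003  0.0909] midy -0.0025
bar 7109 1% [ 0.4961 -0.0175  0.0802] 99% [0.5071 0.0723 0.0859] midy 0.0274
```

The stop is about 5.5 mm short and sits right at the jump point, so I'll go a little more.

Emit:
send_rows:
  steps:
    - {"translation":[0.05,0,0],"delta_rot":[0,0,0],"jaw":0}
    - {"translation":[0.1,0,0],"delta_rot":[0,0,0],"jaw":0}
    - {"translation":[0.15,0,0],"delta_rot":[0,0,0],"jaw":0}
    - {"translation":[0.2,0,0],"delta_rot":[0,0,0],"jaw":0}
    - {"translation":[0.2,0,0],"delta_rot":[0,0,0],"jaw":0}
    - {"translation":[0.2,0,0],"delta_rot":[0,0,0],"jaw":0}
    - {"translation":[0.2,0,0],"delta_rot":[0,0,0],"jaw":0}
    - {"translation":[0.2,0,0],"delta_rot":[0,0,0],"jaw":0}

```text
time: 10.7
tool_pos: [0.6135, -0.018, 0.0764]
tool_rot: [0.0, 0.704, 0.71, 0.0]
contact_force: [-0.3, 0.0, -0.4]
gripper_width: -0.0
grasp_force: 0.0
```

```bash
python3 v.py
```

```text
t 10.7 tool [ 0.6135 -0.018   0.0764] F [-0.3  0.  -0.4]
shift cm [-3.2   0.03  0.04] turn [ 0. -0.  0.]
prongs 1951 1% [0.5764 0.0122 0.0684] 99% [0.5922 0.0439 0.073 ] midy 0.0281
saddle 6533 1% [0.5973 0.0128 0.049 ] 99% [0.6318 0.0577 0.0521] midy 0.0353
block 5839 1% [0.5257 0.0105 0.0688] 99% [0.5644 0.0455 0.0737] midy 0.028
paddle 6276 1% [ 0.5805 -0.0023  0.0853] 99% [0.6685 0.0086 0.091 ] midy 0.0032
bar 7045 1% [ 0.496  -0.0176  0.0802] 99% [0.5071 0.0724 0.0859] midy 0.0274
```

The stop has jumped in, with the prong centre at 0.0281 against the block at 0.0280. Now I'll back off, rise and turn 90° for the bolt.

Emit:
send_rows:
  steps:
    - {"translation":[-1.5,0,0],"delta_rot":[0,0,0],"jaw":0}
    - {"translation":[-3.5,0,0],"delta_rot":[0,0,0],"jaw":0}
    - {"translation":[-4,0,-3],"delta_rot":[0,0,0],"jaw":0}
    - {"translation":[-4,0,-6.5],"delta_rot":[0,0,0],"jaw":0}
    - {"translation":[-4,-3,-9],"delta_rot":[0,0,-0.14],"jaw":0}
    - {"translation":[-3,-7,-9],"delta_rot":[0,0,-0.28],"jaw":0}
    - {"translation":[-1,-11,-9],"delta_rot":[0,0,-0.42],"jaw":0}
    - {"translation":[1,-14,-9],"delta_rot":[0,0,-0.56],"jaw":0}

```text
time: 11.55
tool_pos: [0.4716, -0.0099, 0.1664]
tool_rot: [0.0, 0.478, 0.878, -0.0]
contact_force: [0.2, 0.3, 0.5]
gripper_width: -0.001
grasp_force: 0.0
```

```bash
python3 -c "
from h import *
to([.445,.027,.15],np.pi/2+.009)"
```

```text
t 11.55 tool [ 0.4716 -0.0099  0.1664] F [0.2 0.3 0.5]
shift cm [ 4.55 -0.23  1.64] turn [-3.0000e-04  2.0000e-04 -1.0067e+00]
```

Emit:
send_rows:
  steps:
    - {"translation":[2.3,-0.1,0.5],"delta_rot":[0,0,-0.14],"jaw":0}
    - {"translation":[4.5,-0.2,1],"delta_rot":[0,0,-0.28],"jaw":0}
    - {"translation":[4.5,-0.2,1.6],"delta_rot":[0,0,-0.42],"jaw":0}
    - {"translation":[4.5,-0.2,1.6],"delta_rot":[0,0,-0.56],"jaw":0}
    - {"translation":[4.5,-0.2,1.6],"delta_rot":[0,0,-0.7],"jaw":0}
    - {"translation":[4.5,-0.2,1.6],"delta_rot":[0,0,-0.84],"jaw":0}
    - {"translation":[4.5,-0.2,1.6],"delta_rot":[0,0,-0.98],"jaw":0}
    - {"translation":[4.5,-0.2,1.6],"delta_rot":[0,0,-1.0],"jaw":0}

```text
time: 12.35
tool_pos: [0.4475, 0.0268, 0.1505]
tool_rot: [0.0, 0.001, 1.0, -0.0]
contact_force: [-0.9, -0.1, -0.0]
gripper_width: -0.002
grasp_force: 0.0
```

```bash
python3 -c "
from h import *
to([.455,.027,.073],np.pi/2+.009)"
```

```text
t 12.35 tool [0.4475 0.0268 0.1505] F [-0.9 -0.1 -0. ]
shift cm [-0.74  0.03  7.75] turn [-0.0003  0.0003 -0.0106]
```

Emit:
send_rows:
  steps:
    - {"translation":[0,0,3],"delta_rot":[0,0,-0.01],"jaw":0}
    - {"translation":[0,0,6],"delta_rot":[0,0,-0.01],"jaw":0}
    - {"translation":[0,0,7.7],"delta_rot":[0,0,-0.01],"jaw":0}
    - {"translation":[-1,0,7.7],"delta_rot":[0,0,-0.01],"jaw":0}
    - {"translation":[-2,0,7.7],"delta_rot":[0,0,-0.01],"jaw":0}
    - {"translation":[-3,0,7.7],"delta_rot":[0,0,-0.01],"jaw":0}
    - {"translation":[-3.3,0,7.7],"delta_rot":[0,0,-0.01],"jaw":0}
    - {"translation":[-3.3,0,7.7],"delta_rot":[0,0,-0.01],"jaw":0}

```text
time: 13.15
tool_pos: [0.4819, 0.0273, 0.0746]
tool_rot: [0.001, -0.004, 1.0, -0.0]
contact_force: [-0.9, 0.9, 0.0]
gripper_width: 0.0
grasp_force: 0.0
```

Emit:
send_rows:
  steps:
    - {"translation":[-0.25,0,0],"delta_rot":[0,0,0],"jaw":0}
    - {"translation":[-0.5,0,0],"delta_rot":[0,0,0],"jaw":0}
    - {"translation":[-0.75,0,0],"delta_rot":[0,0,0],"jaw":0}
    - {"translation":[-1,0,0],"delta_rot":[0,0,0],"jaw":0}
    - {"translation":[-1.25,0,0],"delta_rot":[0,0,0],"jaw":0}
    - {"translation":[-1.5,0,0],"delta_rot":[0,0,0],"jaw":0}
    - {"translation":[-1.75,0,0],"delta_rot":[0,0,0],"jaw":0}
    - {"translation":[-1.75,0,0],"delta_rot":[0,0,0],"jaw":0}

```text
time: 13.95
tool_pos: [0.4984, 0.0276, 0.0734]
tool_rot: [0.0, -0.004, 1.0, 0.0]
contact_force: [-0.8, 0.0, 0.1]
gripper_width: -0.004
grasp_force: 0.3
```

Emit:
send_rows:
  steps:
    - {"translation":[-0.1,0,0],"delta_rot":[0,0,0],"jaw":0}
    - {"translation":[-0.2,0,0],"delta_rot":[0,0,0],"jaw":0}
    - {"translation":[-0.3,0,0],"delta_rot":[0,0,0],"jaw":0}
    - {"translation":[-0.4,0,0],"delta_rot":[0,0,0],"jaw":0}
    - {"translation":[-0.5,0,0],"delta_rot":[0,0,0],"jaw":0}
    - {"translation":[-0.6,0,0],"delta_rot":[0,0,0],"jaw":0}
    - {"translation":[-0.6,0,0],"delta_rot":[0,0,0],"jaw":0}
    - {"translation":[-0.6,0,0],"delta_rot":[0,0,0],"jaw":0}

```text
time: 14.75
tool_pos: [0.5004, 0.0276, 0.073]
tool_rot: [-0.005, -0.004, 1.0, -0.0]
contact_force: [-15.7, 1.1, 11.8]
gripper_width: 0.001
grasp_force: 7.8
```

The force has risen to 15.7 N, which may be the bolt's end stop. I'll check the bar's position.

```bash
python3 - <<'E'
from h import *
a=grab('wrist','w3.png'); W=cloud(*a)
b=grab('scene');cv2.imwrite('pics/s3.png',cv2.resize(b[0]['pixels'][200:320,290:490],None,fx=4,fy=4,interpolation=cv2.INTER_CUBIC))
a=grab('top'); W=cloud(*a); 
X,Y,Z=W[...,0],W[...,1],W[...,2]
px=a[0]['pixels'].max(2)
for lo,hi in((-.018,.005),(.05,.07)):
    m=(Z>.078)&(Z<.092)&(Y>lo)&(Y<hi)&(X>.47)&(X<.54)
    print(m.sum(),np.percentile(X[m],[2,50,98]).round(4))
    d=np.load('top1.npz')['W'];m=(d[...,2]>.078)&(d[...,2]<.092)&(d[...,1]>lo)&(d[...,1]<hi)&(d[...,0]>.47)&(d[...,0]<.54)
    print(' start',m.sum(),np.percentile(d[...,0][m],[2,50,98]).round(4))
E
```

```text
Traceback (most recent call last):
IndexError: index -1 is out of bounds for axis 0 with size 0
```

View pics/w3.png

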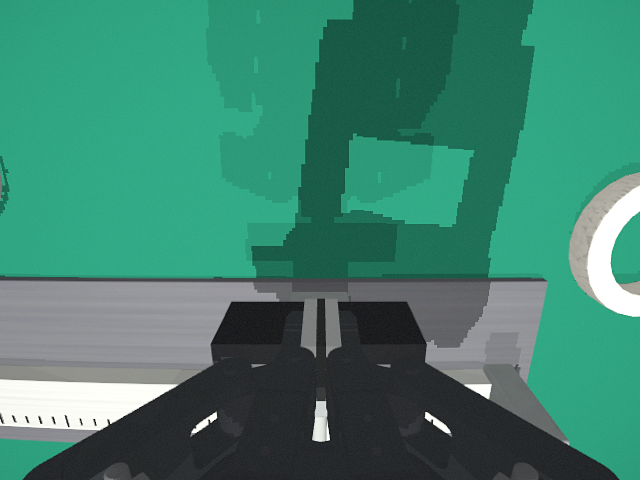

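View pics/s3.png

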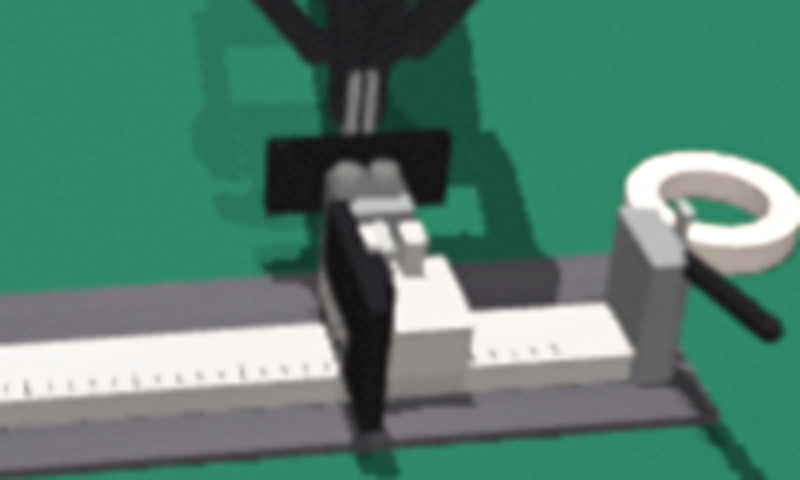

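The wrist view shows the bar (columns 212–427) with the fingers on its outer face, and its top edge at row 345. In the scene crop the stop's prongs face the block. I'll read the bar's x next.

```bash
python3 - <<'E'
from h import *
a=grab('wrist'); W=cloud(*a); v,u=np.mgrid[:480,:640]; px=a[0]['pixels'].max(2)
d0=np.load('scene1.npz')['W']; b=grab('scene'); B=cloud(*b)
X,Z=W[...,0],W[...,2]
for lo,hi in((212,285),(360,425)):
    m=(u>lo)&(u<hi)&(v>300)&(v<375)&(px<70)
    f=m&(Z>.05)&(Z<.08)&(X<.53);t=m&(Z>.083)&(Z<.09)&(X<.53)
    print('outer',f.sum(),np.median(X[f]).round(4),'top',t.sum(),np.percentile(X[t],[2,98]).round(4) if t.any() else '')
for n,D in(('start',d0),('now',B)):
    for lo,hi in((-.012,.002),(.052,.066)):
        m=(D[...,2]>.05)&(D[...,2]<.08)&(D[...,1]>lo)&(D[...,1]<hi)&(D[...,0]>.49)&(D[...,0]<.54)
        print(n,m.sum(),np.median(D[...,0][m]).round(4))
print(state()['tool_pos'],state()['contact_force'])
E
```

```text
outer 1985 0.5126 top 1200 [0.512  0.5218]
outer 1770 0.5121 top 1126 [0.5114 0.5213]
start 84 0.5059
start 83 0.5057
now 92 0.5221
now 87 0.5214
[0.50031674 0.027658   0.07298975] [-14.8774424   -0.43466161  11.265077  ]
```

The bar has moved about 16 mm. I'll press a little harder to see whether this is the end stop.

Emit:
send_rows:
  steps:
    - {"translation":[-0.1,0,0],"delta_rot":[0,0,0],"jaw":0}
    - {"translation":[-0.2,0,0],"delta_rot":[0,0,0],"jaw":0}
    - {"translation":[-0.3,0,0],"delta_rot":[0,0,0],"jaw":0}
    - {"translation":[-0.4,0,0],"delta_rot":[0,0,0],"jaw":0}
    - {"translation":[-0.5,0,0],"delta_rot":[0,0,0],"jaw":0}
    - {"translation":[-0.5,0,0],"delta_rot":[0,0,0],"jaw":0}
    - {"translation":[-0.5,0,0],"delta_rot":[0,0,0],"jaw":0}
    - {"translation":[-0.5,0,0],"delta_rot":[0,0,0],"jaw":0}

```text
time: 15.8
tool_pos: [0.5006, 0.0277, 0.0727]
tool_rot: [-0.012, -0.005, 1.0, -0.0]
contact_force: [-33.2, -0.7, 24.3]
gripper_width: 0.002
grasp_force: 16.7
```

There was 0.2 mm of movement for another 18 N, so the bolt is on its end stop. I'll draw back and check.

Emit:
send_rows:
  steps:
    - {"translation":[0.5,0,0],"delta_rot":[0,0,0],"jaw":0}
    - {"translation":[2,0,0],"delta_rot":[0,0,0],"jaw":0}
    - {"translation":[4,0,0],"delta_rot":[0,0,0],"jaw":0}
    - {"translation":[6.5,0,0],"delta_rot":[0,0,0],"jaw":0}
    - {"translation":[8,0,-3],"delta_rot":[0,0,0],"jaw":0}
    - {"translation":[8.5,0,-7],"delta_rot":[0,0,0],"jaw":0}
    - {"translation":[8.5,0,-10],"delta_rot":[0,0,0],"jaw":0}
    - {"translation":[8.5,0,-10],"delta_rot":[0,0,0],"jaw":0}

```text
time: 16.6
tool_pos: [0.4275, 0.0266, 0.1794]
tool_rot: [0.006, -0.004, 1.0, -0.001]
contact_force: [0.9, 0.4, 1.2]
gripper_width: -0.002
grasp_force: 0.0
```

```bash
python3 - <<'E'
from h import *
print(state()['tool_pos'],state()['contact_force'])
d0=np.load('scene1.npz');a=grab('scene'); W=cloud(*a)
cv2.imwrite('pics/s4.png',cv2.resize(a[0]['pixels'][210:310,330:490],None,fx=5,fy=5,interpolation=cv2.INTER_CUBIC))
for n,D in(('start',d0['W']),('now',W)):
    r=[]
    for lo,hi in((-.012,.002),(.052,.066)):
        m=(D[...,2]>.05)&(D[...,2]<.08)&(D[...,1]>lo)&(D[...,1]<hi)&(D[...,0]>.49)&(D[...,0]<.54)
        r.append(np.median(D[...,0][m]).round(4))
    print(n,r)
a=grab('top');W=cloud(*a);np.savez('top4.npz',W=W,px=a[0]['pixels'])
for f in('top1.npz','top4.npz'):
    d=np.load(f);D=d['W'];k=d['px'].max(2)
    m=(D[...,2]>.06)&(D[...,2]<.079)&(D[...,0]>.574)&(D[...,0]<.596)&(k>90)&(D[...,1]<.1)
    s=D[m];print('prongs',len(s),np.percentile(s[:,1],[2,98]).round(4))
    m=(D[...,2]>.08)&(D[...,2]<.09)&(D[...,0]>.48)&(D[...,0]<.53)&(k<80)&(abs(D[...,1]-.027)<.05)
    s=D[m];print('bar',len(s),np.percentile(s[:,0],[2,50,98]).round(4))
E
```

```text
[0.4275399  0.02657799 0.17936196] [0.87732259 0.41085551 1.15600884]
start [np.float64(0.5059), np.float64(0.5057)]
now [np.float64(0.5223), np.float64(0.5216)]
prongs 108 [-0.1611 -0.1162]
bar 265 [0.4952 0.4994 0.5051]
prongs 127 [-0.0036  0.0408]
bar 61 [0.5114 0.516  0.5204]
```

View pics/s4.png

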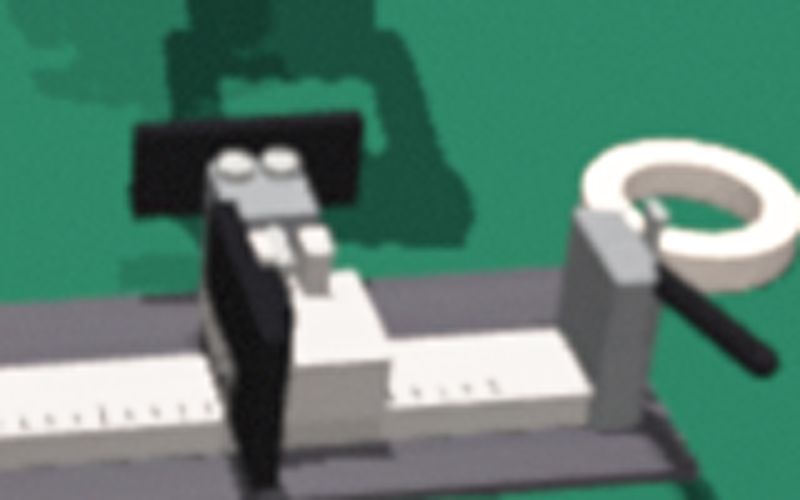

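The scene crop shows the stop in front of the block with its prongs at the block's face. The bar, at (250,160), is up near the block and the gripper is clear. The bar stayed about 16.4 mm in, against its end stop, so I'll hand in.

```bash
python3 -c "
from plant import *
print(job_done())"
```

```text
the job is handed in; nothing more can be done
None
```

The job is handed in with no verdict returned: the stop measured within about 1 mm of the notch centre, and the bolt moved about 16.4 mm onto a firm end stop. That is just over the 15.5 mm needed if it started fully drawn back; the arm is drawn back and clear.

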